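# Slide the folding board out over the stand's edge

## Task

With the fingertips, push the flat rectangular folding board across the top of the plywood stand toward the stand's far long edge (the one away from the robot) until it overhangs that edge by 40 mm, give or take a centimetre, along its whole width, so that the next person can get their fingers under it. Only slide it: do not lift or tip it. Leave the round-ended sleeve board, the bottle, the jar and the brush where they are, and finish clear of everything.

Things in the scene. Friction and masses are not known exactly. Their poses are not given: they have to be found in the camera images.
- stand: fixed low stand: plywood top 360 mm deep (its x) by 500 mm wide (its y), upper face 90 mm above the table, on four dark steel legs; origin on the table under its centre, z up. Its far long edge, on its +x side, faces away from the robot, turned up to about 17 degrees either way
- stand_edge (a point): middle of the upper corner line of the stand's far long edge, at the height of the stand's upper face; axes as the stand's: x points outward, square to the edge, and y runs along the edge; the overhang is measured along x from here
- folding_board: loose rectangular white plastic board lying flat on the stand, 150 mm long (its x) by 130 mm wide (its y) by 8 mm thick, about 0.15 to 0.3 kg, square corners; origin at the centre of its underside, z up; its +x side leads toward the stand's far edge, up to about 11 degrees askew. It lies on either the left or the right half of the stand and slides with ordinary friction (a push of about 1 to 3 N)
- board_far_left (a point): far left corner of the folding board, on its underside (75 mm along its x and +65 mm along its y from its origin)
- board_far_right (a point): far right corner of the folding board, on its underside (75 mm along its x and -65 mm along its y from its origin)
- sleeve_board: loose white plastic board of the same thickness (8 mm) on the other half of the stand, 150 mm long by 100 mm wide, its far (+x) end a half round; origin at the middle of its length, on its underside. To be left alone
- bottle: light-coloured bottle with black cap, 48 mm in diameter, 140 mm tall, standing on the stand near its far edge, between the two boards; origin at the centre of its underside. To be left alone
- jar: grey jar with a steel lid, 72 mm in diameter, 100 mm tall, standing on the table to one side of the stand; origin at the centre of its underside. To be left alone
- brush: flat brush lying on the table to the other side of the stand, wooden handle, steel ferrule and grey bristles, 200 mm long, 42 mm wide, 20 mm high; origin under the middle of its length. To be left alone
Mind the look-alikes: they are no part of the job. What is shaped like the folding_board but blue, orange or red is not meant.

How it is judged (in metres and radians):
At the end, for the whole second after the job is handed in: Both far corners of the folding board stand 30 to 50 mm beyond the stand's far edge, the board lies flat (within 4 mm in height at the corners) on the stand, within the stand's width, at rest, and the sleeve board, bottle, jar and brush are within 15 mm of where they began (x of board_far_left in the frame of stand_edge between 0.03 and 0.05 m and y of board_far_left in the frame of stand_edge between -0.25 and 0.25 m and z of board_far_left in the frame of stand_edge between -0.004 and 0.004 m and x of board_far_right in the frame of stand_edge between 0.03 and 0.05 m and y of board_far_right in the frame of stand_edge between -0.25 and 0.25 m and z of board_far_right in the frame of stand_edge between -0.004 and 0.004 m and angle between folding_board's own z axis and vertical below 0.05 rad and linear speed of folding_board below 0.01 m/s and angular speed of folding_board below 0.1 rad/s and distance of each of sleeve_board, bottle, jar, brush from where it was at the start of the episode below 0.015 m); the robot touches nothing.
It fails at once if the folding board is lifted, tipped or knocked off the stand (z of folding_board in the frame of stand_edge above 0.008 m or z of folding_board in the frame of stand_edge below -0.008 m or angle between folding_board's own z axis and vertical above 0.12 rad).
It fails at once if the sleeve board, the bottle, the jar or the brush is moved more than 15 mm (distance of any of sleeve_board, bottle, jar, brush from where it was at the start of the episode above 0.015 m).
It also fails if it takes over 40 s, if anything falls off the work surface, if the arm or the gripper's body presses on something with over 40 N, if the wrist force passes 120 N, or if a joint passes its speed limit or range.

## Robot

A 6-joint arm with a two-finger parallel gripper is mounted at the origin on the work surface. World frame = base frame: x ahead of the robot, y to its left, z up, the work surface at z = 0. Lengths are in mm, angles in rad, forces in N, time in s.
With the tool pointing down it reaches from about 400 to 925 mm from the base axis. Payload 12.5 kg.
Tool frame: the origin (TCP) lies midway between the tips of the shut fingers; the grasp point (between the pads) lies 19 mm behind it (env.tcp_to_grasp is the distance from the TCP to the grasp point, in mm); z points along the fingers, y is the line along which they close (so a half turn about z gives the same grasp; the last joint's range is limited). The gripper opens to 95 mm and grips with 3 to 60 N. Pads are 20 mm wide; open, the fingers measure 119 mm over their backs; the gripper's body (75 mm by 180 mm) begins 59 mm behind the grasp point.
Start: joints at [-1.381, 0.491, 1.559, -0, 1.092, -0.106], TCP at [182.214, -597.867, 214.661] pointing down, gripper open.
Joint ranges: [-3.1, 3.1], [-0.84, 2.19], [0.05, 2.79], [-1.13, 4.28], [0.06, 2.93], [-2.69, 2.69]. Speed limits (rad/s): [2.22, 2.22, 2.79, 3.14, 3.14, 3.14].

## Interface

Orientations are given as [roll, pitch, yaw] about the fixed x, y, z axes, in that order (R = Rz(yaw) Ry(pitch) Rx(roll)).
In Python, from cell import env gives the robot as it stands. The module is installed in compiled form; this text tells all that it offers.
- The arm moves only by the tool step_arm, never from a script. Its argument "plan" is a list that holds one entry, the list of rows, each a list of 5 numbers: the shift along the tool's x, y, z in mm, then the turn about the tool's z in degrees, then the opening, from -1 (shut) to 1 (fully open). A call has 1 to 8 rows; each row is the pose to reach, as a shift and turn from the pose commanded when the call began, along the tool's axes at that moment; what a row does not reach only later rows make up. A row lasts 1/12 s, in which the tool goes at most 41.7 mm and 7.16 degrees, less where a joint would pass 70% of its speed; a pose out of reach is approached as far as the arm can. A call with a gripper value outside its range is refused whole. The fingers move at their own pace and stop on an object; the grip force is fixed at half the most. Time passes only in rows, so rows that repeat a pose let the fingers close. It gives the time, the measured TCP pose, the force, the opening and the grip force at its end, in the units of the state.
- env.state(): the state, without advancing time (a new reading comes with each control period).
- env.read_camera(name): name is "scene" or "top" or "wrist"; returns the picture (420x560x3 uint8, blue, green, red); there is no depth.
- env.get_calibration(name): a dict with "K" (3x3 intrinsics, pixels), "extrinsics" (4x4, takes a point from world to camera coordinates). Camera axes: x right, y up, looking along -z (the intrinsics and any distortion apply to the point x, -y, -z); pixel columns grow to the right and rows downward; lengths in mm; the calibration is good to about 2 mm. A picture is of the moment at which its call begins: read the wrist's pose just before it. get_calibration takes no time and is no camera call; for the wrist camera it gives the pose at the moment of the call.
- env.job_done(): hands the job in; it is judged then, once.
The state is a dict: "t": time; "joints": joint angles; "qvel": joint speeds; "tau": joint torques, N m; "eef_pos": TCP position; "tcp_rot": TCP orientation; "ft_force": force on the tool from outside, world axes, zero at the start; "moment": the same for the moment, N m; "opening": opening from 0.0 (shut) to 1.0 (fully open); "grip_force": force on a finger pad.
Only numpy, scipy, OpenCV 4.12 (cv2) and the standard library are available. Lean on these libraries where they do the work, as an engineer would, in place of code of your own. Each camera call takes 0.05 s, during which the arm holds its last target. There are 200 camera calls.

## Working session

There is one attempt and no reset: what is moved stays moved. The work goes in short steps, Python scripts to look and compute and a tool call to move; the robot and the scene stay as the last step left them, time stands still between calls to the robot, and variables do not carry over. Pictures are saved under pics/ and viewed, at most 10 in all, crops included, and the job is handed in when it is done.

Besides the shell and the picture viewer there is one more tool, called after "Request:" in YAML: its name, and indented under it one key for each argument. step_arm: Moves the arm, as the interface text tells. Its arguments: {"type":"object","properties":{"plan":{"type":"array"}},"required":["plan"]}

```bash
mkdir -p pics
python3 - <<'E'
from cell import env
import cv2,numpy as np
a=env.read_camera("top");b=env.read_camera("scene")
cv2.imwrite("pics/top0.png",a);cv2.imwrite("pics/scene0.png",b)
s=env.state();print(s['t'],s['eef_pos'],s['tcp_rot'],s['opening'])
for n in("top","scene"):print(env.get_calibration(n))
E
```

```text
0.1 [ 182.17704105 -597.6554674   214.15312361] [-3.14068459e+00 -9.90100612e-05  2.95787092e-01] 1.000154574366048
{'K': array([[521.90740882,   0.        , 278.23599838],
       [  0.        , 521.90740882, 213.43648036],
       [  0.        ,   0.        ,   1.        ]]), 'extrinsics': array([[-2.02614470e-02, -9.99779862e-01,  5.44995185e-03,
         2.72042043e+00],
       [ 9.84454745e-01, -1.89990558e-02,  1.74607818e-01,
        -5.65152875e+02],
       [-1.74465837e-01,  8.90303802e-03,  9.84622977e-01,
        -1.76372277e+03],
       [ 0.00000000e+00,  0.00000000e+00,  0.00000000e+00,
         1.00000000e+00]])}
{'K': array([[474.69453781,   0.        , 283.67612423],
       [  0.        , 474.69453781, 202.82734076],
       [  0.        ,   0.        ,   1.        ]]), 'extrinsics': array([[ 2.96313416e-01,  9.55016743e-01,  1.18903675e-02,
        -1.67679773e+02],
       [-6.63501313e-01,  1.96878006e-01,  7.21806801e-01,
         2.80738499e+02],
       [ 6.86996628e-01, -2.21770313e-01,  6.91992458e-01,
        -1.73384234e+03],
       [ 0.00000000e+00,  0.00000000e+00,  0.00000000e+00,
         1.00000000e+00]])}
```

View pics/top0.png

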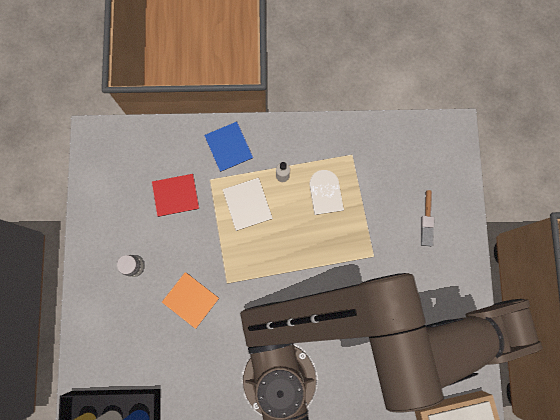

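View pics/scene0.png

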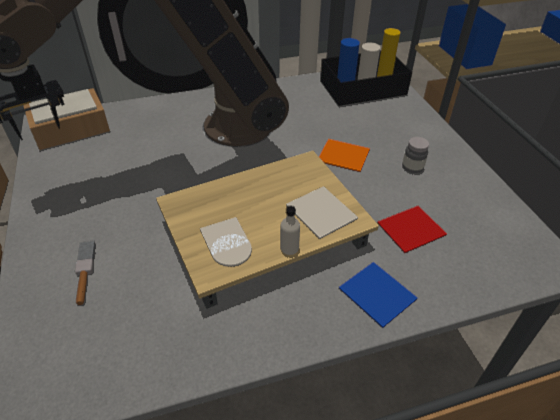

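The top view shows these candidates:
- White rectangle at (247,204), on the left half of the stand. It fits the description: white, square corners, on the stand.
- Blue (228,147), red (175,195) and orange (190,300) look-alikes, all on the table.
- White round-ended board at (327,192), which is the sleeve board.

The bottle is at (283,172), with the stand's far edge running from about (211,180) to (352,156). I'll measure these and confirm with a crop.

```bash
cat > h.py <<'E'
from cell import env
import cv2,numpy as np
def ray(cal,uv,z):
    K=cal['K'];E=cal['extrinsics'];R=E[:3,:3];c=-R.T@E[:3,3]
    d=np.linalg.inv(K)@np.c_[np.atleast_2d(uv),np.ones(len(np.atleast_2d(uv)))].T
    d=(R.T@(np.array([1,-1,-1])[:,None]*d)).T
    return c+d*((z-c[2])/d[:,2])[:,None]
def big(m):
    return max(cv2.findContours(m.astype(np.uint8),cv2.RETR_EXTERNAL,cv2.CHAIN_APPROX_NONE)[0],key=cv2.contourArea)
def quad(c):
    # fit lines to the 4 sides (subpixel), starting from minAreaRect
    p=c[:,0].astype(float);b=cv2.approxPolyDP(cv2.convexHull(c),0.06*cv2.arcLength(c,True),True)[:,0].astype(float)
    assert len(b)==4,b
    L=[]
    for i in range(4):
        a,e=b[i],b[(i+1)%4];t=(e-a)/np.linalg.norm(e-a);n=np.array([-t[1],t[0]]);s=(p-a)@t;dd=abs((p-a)@n)
        q=p[(dd<3)&(s>.12*np.linalg.norm(e-a))&(s<.88*np.linalg.norm(e-a))]
        vx,vy,x,y=cv2.fitLine(q.astype(np.float32),cv2.DIST_HUBER,0,.01,.01).ravel();L.append(np.cross([x,y,1],[x+vx,y+vy,1]))
    o=[np.cross(L[i-1],L[i]) for i in range(4)]
    o=np.array([v[:2]/v[2] for v in o]);cen=o.mean(0)
    return o+(o-cen)/np.linalg.norm(o-cen,axis=1)[:,None]*.6   # half pixel outward
def measure(im,name="top"):
    cal=env.get_calibration(name);hsv=cv2.cvtColor(im,cv2.COLOR_BGR2HSV).astype(int);H,S,V=hsv[...,0],hsv[...,1],hsv[...,2]
    wood=(S>45)&(H>10)&(H<32)&(V>110);white=(S<45)&(V>175)
    return cal,wood,white
E
python3 - <<'E'
from h import *
im=cv2.imread("pics/top0.png");cal,wood,white=measure(im)
roi=np.zeros(wood.shape,bool);roi[150:290,200:380]=1
w=cv2.morphologyEx((wood&roi).astype(np.uint8),cv2.MORPH_CLOSE,np.ones((3,3)))
s=quad(big(w));print("stand px",s.round(1).tolist());P=ray(cal,s,90);print(P.round(1),np.linalg.norm(P-np.roll(P,-1,0),axis=1))
r2=roi.copy();r2[:,:215]=0;r2[:,278:]=0
b=quad(big(white&r2));print("board px",b.round(1).tolist());Q=ray(cal,b,98);print(Q.round(1),np.linalg.norm(Q-np.roll(Q,-1,0),axis=1))
far=P[np.argsort(-P[:,0])[:2]]; far=far[np.argsort(-far[:,1])]
c=im[140:300,195:390];c=cv2.resize(c,None,fx=4,fy=3.7,interpolation=cv2.INTER_CUBIC)
for k,(u,v) in enumerate(np.r_[s,b]):cv2.circle(c,(int((u-194.5)*4),int((v-139.5)*3.7)),4,(0,0,255),1)
cv2.imwrite("pics/crop0.png",c)
E
```

```text
stand px [[351.8, 154.2], [373.5, 256.2], [226.2, 283.0], [209.3, 179.1]]
[[ 761.8 -267.5   90. ]
 [ 406.4 -324.3   90. ]
 [ 327.2  169.2   90. ]
 [ 682.2  226.3   90. ]] [359.94804636 499.79960452 359.57801708 500.18199016]
board px [[258.0, 177.2], [272.0, 217.8], [235.7, 230.3], [222.0, 189.2]]
[[683.8  58.6  98. ]
 [542.   13.5  98. ]
 [501.7 136.   98. ]
 [644.1 181.9  98. ]] [148.81304364 129.02303024 149.66868775 129.58093045]
```

View pics/crop0.png

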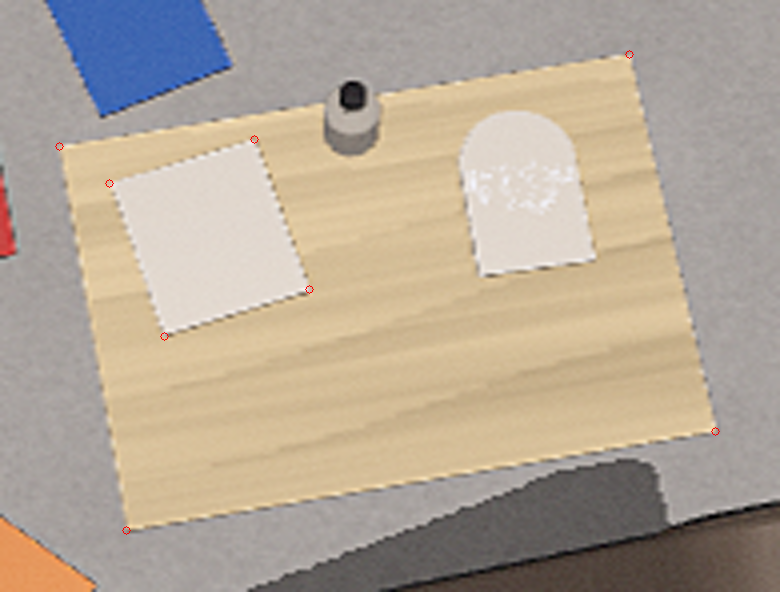

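The crop confirms it: the white square-cornered rectangle, with corners at px (258,177), (272,218), (236,230) and (222,189), measures 149 x 129 mm. The stand measures 360 x 500 mm. The stand's yaw is 9.1° and the board's is 17.6°, so the far corners are at about -25 mm (right) and -45 mm (left). I'll push with both fingers parallel to the edge so the board squares up as it slides.

Request:
step_arm:
  plan:
    - [[330,-160,0,7.8,0.6],[330,-160,0,7.8,0.6],[330,-160,0,7.8,0.6],[330,-160,0,7.8,0.6],[330,-160,0,7.8,0.6],[330,-160,0,7.8,0.6],[330,-160,0,7.8,0.6],[330,-160,0,7.8,0.6]]

```text
t: 0.77
eef_pos: [427.8, -369.7, 214.5]
tcp_rot: [-3.141, 0.0, 0.159]
ft_force: [0.6, -0.2, 0.6]
opening: 0.798
grip_force: 0.0
```

Request:
step_arm:
  plan:
    - [[80,-300,0,0,0.6],[80,-300,0,0,0.6],[80,-300,0,0,0.6],[80,-300,0,0,0.6],[80,-300,0,0,0.6],[80,-300,0,0,0.6],[80,-300,0,0,0.6],[80,-300,0,0,0.6]]

```text
t: 1.43
eef_pos: [457.4, -58.8, 214.6]
tcp_rot: [-3.141, 0.0, 0.161]
ft_force: [-0.1, -0.2, 0.3]
opening: 0.801
grip_force: 0.0
```

Request:
step_arm:
  plan:
    - [[35,-122,0,0,0.6],[35,-122,0,0,0.6],[35,-122,0,0,0.6],[35,-122,0,0,0.6],[35,-122,50,0,0.6],[35,-122,90,0,0.6],[35,-122,90,0,0.6],[35,-122,90,0,0.6]]

```text
t: 2.1
eef_pos: [472.0, 63.3, 123.0]
tcp_rot: [-3.141, 0.005, 0.159]
ft_force: [0.3, -0.2, 0.6]
opening: 0.798
grip_force: 0.0
```

Run:
```python
from h import *
im=env.read_camera("scene");s=env.state();print(s['t'],s['eef_pos'],s['tcp_rot'],s['ft_force'])
a=env.read_camera("wrist")
cv2.imwrite("pics/w1.png",np.hstack([cv2.resize(im[130:310,130:410],(400,257)),cv2.resize(a,(400,300))[:257]]))
n=np.array([.9875,.158]);o=np.array([722,-20.6]);p=s['eef_pos'][:2]-o
print(p@n,p@[-n[1],n[0]])
```

```text
2.15 [473.13036847  63.25331287 124.78093715] [-3.14136170e+00  1.90125015e-03  1.59303690e-01] [-0.65205373  0.71085836  0.90016296]
-232.50993770651803 122.1265482389174
```

View pics/w1.png

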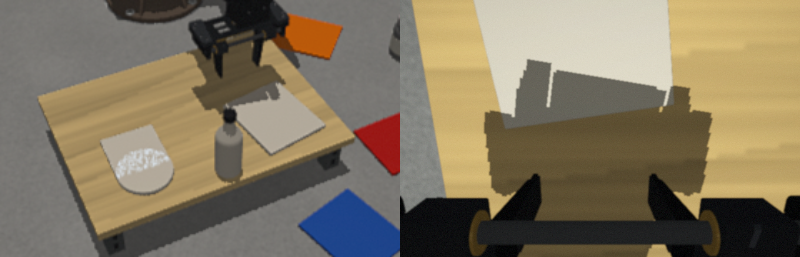

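The fingers stand open just behind the board's near edge, both within its width. Next I lower them to about 3 mm above the stand top.

Request:
step_arm:
  plan:
    - [[0,0,20,0,0.6],[0,0,31,0,0.6],[0,0,31,0,0.6],[0,0,31,0,0.6]]

```text
t: 2.53
eef_pos: [473.9, 63.3, 95.1]
tcp_rot: [3.141, -0.002, 0.159]
ft_force: [0.4, -0.9, -0.0]
opening: 0.799
grip_force: 0.0
```

Request:
step_arm:
  plan:
    - [[5,0,2,0,0.6],[10,0,2,0,0.6],[15,0,2,0,0.6],[20,0,2,0,0.6],[25,0,2,0,0.6],[30,0,2,0,0.6],[34,0,2,0,0.6],[38,0,2,0,0.6]]

```text
t: 3.2
eef_pos: [510.7, 69.7, 91.5]
tcp_rot: [-3.142, 0.001, 0.16]
ft_force: [-2.0, -0.5, 1.6]
opening: 0.798
grip_force: 1.0
```

Request:
step_arm:
  plan:
    - [[4,0,0,0,0.6],[8,0,0,0,0.6],[12,0,0,0,0.6],[16,0,0,0,0.6],[20,0,0,0,0.6],[24,0,0,0,0.6],[28,0,0,0,0.6],[32,0,0,0,0.6]]

```text
t: 3.87
eef_pos: [542.6, 74.7, 91.6]
tcp_rot: [3.142, 0.0, 0.16]
ft_force: [-1.8, 0.9, -0.4]
opening: 0.796
grip_force: 0.7
```

```bash
cat >> h.py <<'E'
n=np.array([.9875,.158]);t=np.array([-.158,.9875]);o=np.array([722,-20.6])
def look(fn):
    im=env.read_camera("top");s=env.state();p=s['eef_pos'][:2]-o
    print(s['t'],s['eef_pos'].round(1),s['ft_force'].round(1),"tool",(p@n).round(1),(p@t).round(1))
    cal,wood,white=measure(im);white[:,:205]=0;white[:,276:]=0;white[:140]=0;white[260:]=0
    cv2.imwrite(fn,cv2.resize(im[135:285,195:390],(780,600),interpolation=cv2.INTER_CUBIC))
    Q=[]
    c=cv2.convexHull(big(white));
    b=cv2.approxPolyDP(c,0.04*cv2.arcLength(c,True),True)[:,0].astype(float)
    Q=ray(cal,b,98)[:,:2]-o;print(np.c_[b,Q@n,Q@t].round(1))
E
python3 -c "
from h import *
look('pics/p1.png')"
```

```text
3.9167 [543.4  74.7  91.6] [-0.4  0.2  0.2] tool -161.3 122.4
[[262.  168.    4.4  65.2]
 [264.  186.  -59.2  69.5]
 [228.  187.  -41.  190.9]
 [226.  175.    1.8 190.8]]
```

View pics/p1.png

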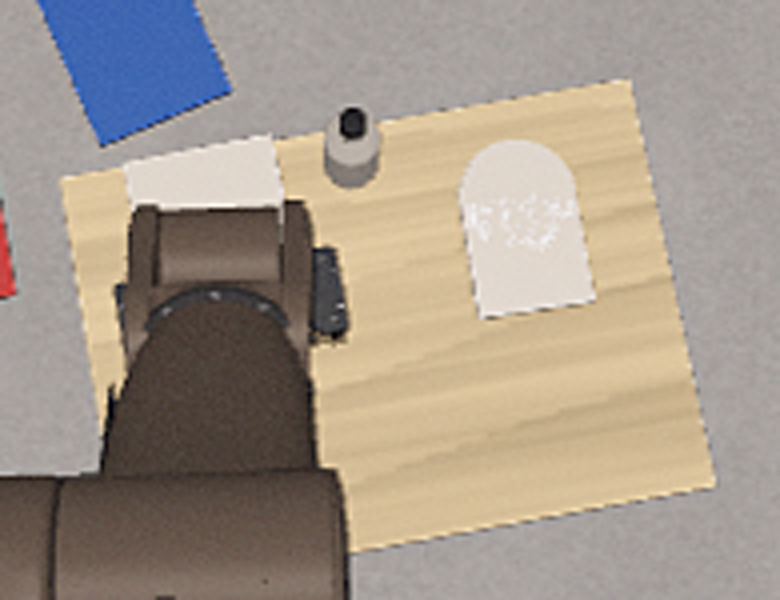

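The board is square to the edge, with its far corners at px (226,175) and (262,168), about +2 and +4 mm past it. I'll push on about 33 mm, then check more precisely.

Request:
step_arm:
  plan:
    - [[4,0,-1,0,0.6],[8,0,-1,0,0.6],[12,0,-1,0,0.6],[16,0,-1,0,0.6],[20,0,-1,0,0.6],[24,0,-1,0,0.6],[28,0,-1,0,0.6],[32,0,-1,0,0.6]]

```text
t: 4.58
eef_pos: [574.2, 79.8, 92.6]
tcp_rot: [3.141, 0.0, 0.16]
ft_force: [-2.9, -1.0, 2.6]
opening: 0.8
grip_force: 1.2
```

```bash
cat >> h.py <<'E'
def look2():
    im=env.read_camera("top");cal,wood,white=measure(im);white[:,:205]=0;white[:,276:]=0;white[:140]=0;white[260:]=0
    # far side: topmost white pixel per column, subpixel via half-level crossing
    g=im.astype(float).min(2);pts=[]
    cols=np.where(white.sum(0)>5)[0][3:-3]
    for u in cols:
        v=np.where(white[:,u])[0].min();hi=g[v+2:v+4,u].mean();lo=g[v-5:v-2,u].mean();m=(hi+lo)/2
        k=[j for j in range(v-3,v+3) if g[j,u]<m<=g[j+1,u]]
        if k:j=k[0];pts.append((u,j+(m-g[j,u])/(g[j+1,u]-g[j,u])))
    vx,vy,x,y=cv2.fitLine(np.array(pts,np.float32),cv2.DIST_HUBER,0,.01,.01).ravel()
    e=[(u,y+(u-x)*vy/vx) for u in (cols[0]-3.5,cols[-1]+3.5)]
    Q=ray(cal,e,98)[:,:2]-o;s=env.state();p=s['eef_pos'][:2]-o
    print(np.c_[e,Q@n,Q@t].round(2),np.linalg.norm(Q[0]-Q[1]),"tool",p@n,s['eef_pos'],s['ft_force'])
    return im
E
python3 -c "
from h import *
look2()"
```

```text
[[221.5  166.26  34.97 201.03]
 [263.5  158.91  35.28  54.57]] 146.45709995985413 tool -129.32064867648072 [574.97043711  79.84964985  92.69094474] [-0.13086097  0.62379323 -0.06762953]
```

Request:
step_arm:
  plan:
    - [[2,0,0,0,0.6],[4,0,0,0,0.6],[5,0,0,0,0.6],[5,0,0,0,0.6],[5,0,0,0,0.6]]

```text
t: 5.05
eef_pos: [579.0, 80.5, 92.6]
tcp_rot: [3.141, -0.001, 0.16]
ft_force: [0.6, -1.3, 0.2]
opening: 0.8
grip_force: 0.0
```

Request:
step_arm:
  plan:
    - [[-10,0,0,0,0.6],[-30,0,0,0,0.6],[-40,0,0,0,0.6],[-40,0,-40,0,0.6],[-40,0,-80,0,0.6],[-40,0,-120,0,0.6],[-40,0,-150,0,0.6],[-40,0,-150,0,0.6]]

```text
t: 5.72
eef_pos: [541.3, 74.3, 248.8]
tcp_rot: [3.14, -0.01, 0.16]
ft_force: [-0.1, -0.7, -1.3]
opening: 0.798
grip_force: 0.0
```

Request:
step_arm:
  plan:
    - [[-60,330,0,0,0.6],[-60,330,0,0,0.6],[-60,330,0,0,0.6],[-60,330,0,0,0.6],[-60,330,0,0,0.6],[-60,330,0,0,0.6],[-60,330,0,0,0.6],[-60,330,0,0,0.6]]

```text
t: 6.38
eef_pos: [532.0, -261.3, 242.3]
tcp_rot: [3.141, -0.0, 0.159]
ft_force: [0.9, 0.5, 0.4]
opening: 0.8
grip_force: 0.0
```

Run:
```python
from h import *
im=look2();cal,wood,white=measure(im);white[:,:205]=0;white[:,276:]=0;white[:140]=0;white[260:]=0
b=quad(big(white));Q=ray(cal,b,98)[:,:2]-o
print(np.c_[b,Q@n,Q@t].round(1),np.linalg.norm(Q-np.roll(Q,-1,0),axis=1))
cv2.imwrite('pics/p2.png',cv2.resize(im[135:285,195:390],(780,600),interpolation=cv2.INTER_CUBIC))
```

```text
[[205.5  167.34  40.89 255.66]
 [268.5  156.41  41.    36.07]] 219.57971355504714 tool -226.67730327914 [ 531.97681567 -267.62157436  242.01469874] [-3.5400759  -4.35821133 -1.52775315]
[[ 261.4  157.3   42.1   60.7]
 [ 268.6  200.1 -110.5   62.6]
 [ 231.6  206.5 -110.   189.7]
 [ 223.7  165.    38.2  192.8]] [152.60585061 127.15869636 148.24517817 132.14937269]
```

View pics/p2.png

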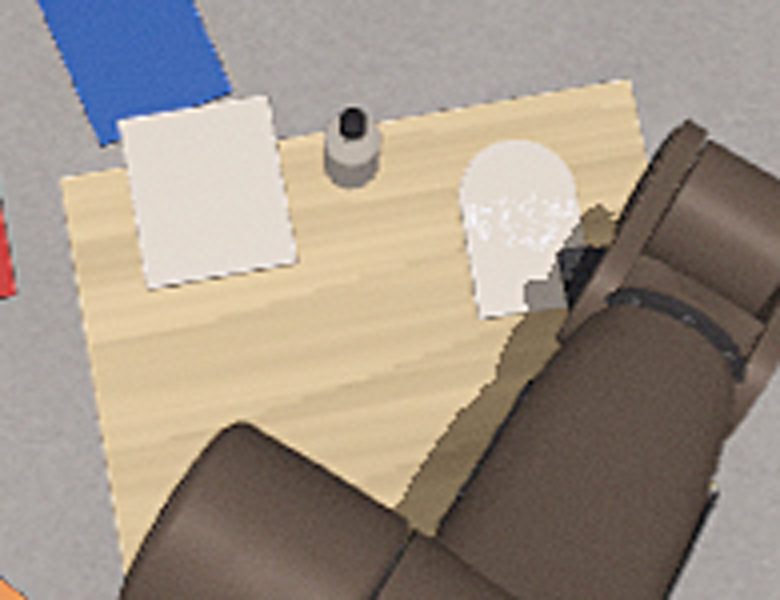

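The far corners, at px (224,165) and (261,157), overhang by about 38 and 42 mm, and the edge fit gives 41 mm at both ends. The bottle and sleeve board are where they began, and the arm is clear.

```bash
python3 -c "
from cell import env
print(env.job_done())"
```

```text
the job is handed in; nothing more can be done
None
```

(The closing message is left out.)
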